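Set the pin against the buffer and chock it

ROBOT

A 6-joint arm with a two-finger parallel gripper is mounted at the origin on the work surface. World frame = base frame: x ahead of the robot, y to its left, z up, the work surface at z = 0. Lengths are in m, angles in rad, forces in N, time in s.
With the tool pointing down it reaches from about 0.35 to 0.775 m from the base axis. Payload 7.3 kg.
Tool frame: the origin (TCP) lies midway between the tips of the shut fingers; the grasp point (between the pads) lies 19 mm behind it; z points along the fingers, y is the line along which they close (so a half turn about z gives the same grasp; the last joint's range is limited). The gripper opens to 92 mm and grips with 3 to 60 N. Pads are 19 mm wide; open, the fingers measure 130 mm over their backs; the gripper's body (75 mm by 190 mm) begins 47 mm behind the grasp point.
Start: joints at [-1.354, 0.342, 1.524, -0, 1.275, -0.146], TCP at [0.186, -0.491, 0.227] pointing down, gripper open.
Joint ranges: [-2.53, 2.53], [-0.77, 2.02], [0.04, 2.7], [-1, 4.14], [0.28, 2.66], [-3.11, 3.11]. Speed limits (rad/s): [2.57, 2.57, 3.14, 3.14, 3.14, 3.14].

INTERFACE

Orientations are given as a unit quaternion [w, x, y, z].
In Python, from rig import read_state, camera, sign_off gives the robot as it stands. The module is installed in compiled form; this text tells all that it offers.
- The arm moves only by the shell command python3 -m crank 'ROWS' [FORCE]. ROWS is JSON, a list that holds one entry, the list of rows, each a list of 7 numbers: the shift along the tool's x, y, z in m, then the turn, a rotation vector about the tool's x, y, z in rad, then the finger opening in m, from 0 to 0.0918. A call has 1 to 8 rows; each row shifts and turns the commanded pose from where the row before left it, along the tool's axes as they then stand; what a row does not reach is not made up. A row lasts 1/12 s, in which the tool goes at most 41.7 mm and 7.16 degrees, less where a joint would pass 70% of its speed; a pose out of reach is approached as far as the arm can. A call is refused whole if a number of a shift passes 0.0417 or a number of a turn 0.125, either way. A call with a gripper value outside its range is refused whole. The fingers move at their own pace and stop on an object; FORCE is the grip in N (left out, the last holds). Time passes only in rows, so rows that do not move let the fingers close. It gives the time, the measured TCP pose, the force, the opening and the grip force at its end, in the units of the state.
- read_state(): the state, without advancing time (a new reading comes with each control period).
- camera(name): name is "side" or "top" or "wrist"; returns a dict with "pixels" (420x560x3 uint8, blue, green, red), "depth" (420x560 float32, m along the optical axis (not along the pixel's ray), 0 where there is no reading), "camera_matrix" (3x3 intrinsics, pixels), "xyz" and "rotation" of the camera in the world. Camera axes: x right, y down, z forward; pixel columns grow to the right and rows downward; lengths in m; the calibration is good to about 2 mm. The wrist camera is an equidistant fisheye: a pixel r from the principal point sees the ray r / f radians off the axis. A picture is of the moment at which its call begins.
- sign_off(): hands the job in; it is judged then, once.
The state is a dict: "time": time; "joint_pos": joint angles; "dq": joint speeds; "tau": joint torques, N m; "tool_pos": TCP position; "orientation": TCP orientation; "force": force on the tool from outside, world axes, zero at the start; "torque": the same for the moment, N m; "finger_gap": finger opening in m; "grip_force": force on a finger pad.
Only numpy, scipy, OpenCV 4.12 (cv2) and the standard library are available. Lean on these libraries where they do the work, as an engineer would, in place of code of your own. Each camera call takes 0.05 s, during which the arm holds its last target. There are 200 camera calls.

TASK

Set the rolling pin up as a bending former: push it by its side so that it rolls along the board, straight up to the jig's sprung buffer, and hold it square against the buffer for about a second with a light, steady push of about 7 N. Then stand the steel chock behind the middle of the pin, sloping nose towards it, and push it up with about 6 N, so that the pin stays trapped, lightly pressed on the buffer, when you let go. Keep the pin down on the board, never slam or force it into the buffer, and leave the cup, the bowl and the clay pieces alone.

Things in the scene. Friction and masses are not known exactly. Their poses are not given: they have to be found in the camera images.
- board: Plain pale wooden ware board lying flat on the table, fixed, 460 mm (x) by 560 mm (y), 12 mm thick; origin at the centre of its underside, top 12 mm above the table. Its +x points roughly away from the robot. Pin, chock, cup, jig and clay pieces lie on it.
- jig: Fixed frame of the jig: two aluminium rails along its x, 14 mm high, from x = -20 to 120 mm, inner faces at y = +-157 mm; origin on the board top, z up. Between them a wooden cross bar along y, 30 mm high, clamped at an untold place: its sprung black buffer strip (250 x 8 mm, 29 mm high, 2 N per mm, 8 mm travel) has its near face (-x side, towards the pin) at x = 15 to 60 mm: find it by touch.
- roller: The rolling pin itself (its origin is its centre point, listed next).
- roller_mid (a point): Centre of the loose rolling pin: plain waxed wooden cylinder, 50 mm diameter, 220 mm long, 0.25 to 0.5 kg, a dark ring near each end. Its y is its long axis; its x and z turn as it rolls. Lies on the board on the robot's side of the jig, axis 25 mm above the board top, up to 0.2 rad out of parallel with the jig's y. Rolls at under 0.5 N; its slippery board friction takes at most 3 N of a push.
- chock: The chock itself; origin on its underside, 11.5 mm ahead (+x) of and 20 mm below its listed grip point.
- chock_mid (a point): Grip point of the loose dark steel chock, 0.35 kg, at half its width, 20 mm above its underside. Parallel sides 40 mm apart (y), 40 mm high; back 18.5 mm behind this point; flat top to 18 mm ahead, then the nose slopes down to +x at 60 deg to an 8 mm high toe 37 mm ahead. With the nose touching the pin this point is 56 mm (level, along x) from the pin's axis. Left or right of the pin, turned up to 0.8 rad.
- cup: Loose terracotta cup, 60 mm across and 60 mm high, on the board on the other side of the pin from the chock; origin at its underside. Leave alone.
- bowl: White bowl, 150 mm across and 75 mm high, on the table to the left of the board; origin at its underside. Leave alone.
- clay0: Dark grey unfired clay piece, 72 mm across, 43 mm high, on the board beyond the jig's bar; origin at its underside. Leave alone.
- clay1: Second such clay piece. Leave alone.
Not all that is in view belongs to the job. Of the things that look like the roller, the largest one is meant.

How it is judged:
By the outcome, as a careful person would: the job done as asked, in the order asked, and still so for the second after the job is handed in, with the robot touching nothing.
It also fails if it takes over 72 s, if anything falls off the work surface, if the arm or the gripper's body presses on something with over 40 N, if the wrist force passes 120 N, or if a joint passes its speed limit or range.

## Working session

There is one attempt and no reset: what is moved stays moved. The work goes in short steps, Python scripts to look and compute and a shell command to move; the robot and the scene stay as the last step left them, time stands still between calls to the robot, and variables do not carry over. Pictures are saved under pics/ and viewed, at most 10 in all, crops included, and the job is handed in when it is done.

```bash
mkdir -p pics; python3 - <<'E'
from rig import read_state, camera
import cv2,pickle
s=read_state();print(s)
d={}
for n in("top","side"):
    c=camera(n);d[n]=c;cv2.imwrite(f"pics/{n}0.png",c["pixels"]);print(n,c["camera_matrix"],c["xyz"],c["rotation"])
pickle.dump(d,open("v0.pkl","wb"))
E
```

```text
{'time': 0.0, 'joint_pos': array([-1.35402736e+00,  3.42714420e-01,  1.52499603e+00, -2.33653674e-05,
        1.27541324e+00, -1.46035602e-01]), 'dq': array([-0.00124459, -0.00186965,  0.00043092, -0.00045241,  0.00064096,
        0.00058365]), 'tau': array([ 1.84697296e-04, -4.31239700e+01, -2.44219244e+01,  7.15863146e-02,
        5.58734138e-02, -1.38869527e-04]), 'tool_pos': array([ 0.18623018, -0.49042832,  0.2260566 ]), 'orientation': array([-7.64644538e-04,  9.83590772e-01,  1.80412327e-01, -3.82353218e-05]), 'force': array([-0.55896601, -0.245025  ,  0.38134686]), 'torque': array([ 0.02720972,  0.01060447, -0.01845089]), 'grip_force': 0.0, 'finger_gap': 0.09167575054260826}
top [[532.60158427   0.         275.38136138]
 [  0.         532.60158427 208.93155328]
 [  0.           0.           1.        ]] [0.37728628 0.11433644 1.55194393] [ 0.03997687 -0.69593828  0.71659854 -0.02362829]
side [[472.33211187   0.         275.83992092]
 [  0.         472.33211187 209.35806151]
 [  0.           0.           1.        ]] [-0.24683147  0.84355523  1.24257564] [ 0.14071916 -0.37295799  0.85864653 -0.32222134]
```

View pics/top0.png

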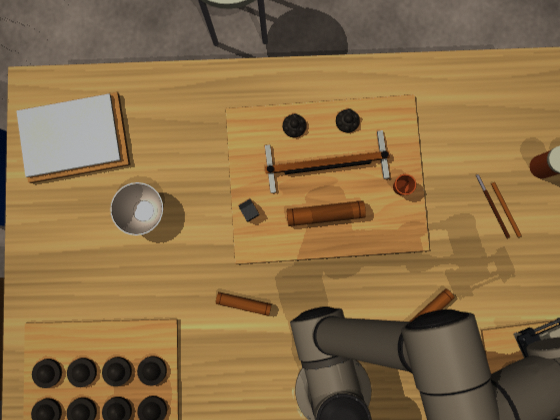

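View pics/side0.png

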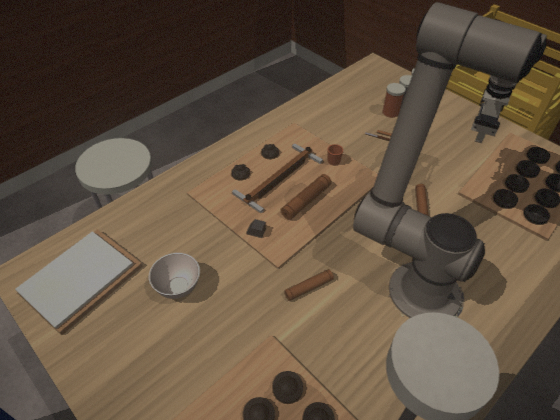

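The top view shows three rods: the pin on the board at (326,213), and smaller ones on the table at (246,303) and (435,305). The one on the board is the largest, has a ring at each end and lies by the jig, so it is the pin. The chock is at (249,210) on the left, the cup at (404,184), the rails at (270,169) and (384,155), and the clay pieces beyond the bar. I'll confirm in a crop.

```bash
cat > h.py <<'E'
import numpy as np,cv2
from scipy.spatial.transform import Rotation as R
def rot(c):
    q=np.array(c["rotation"],float)
    return R.from_quat([*q[1:],q[0]]).as_matrix() if q.size==4 else q
def onplane(c,uv,z):
    K=np.array(c["camera_matrix"]);uv=np.atleast_2d(uv).astype(float)
    d=np.c_[(uv[:,0]-K[0,2])/K[0,0],(uv[:,1]-K[1,2])/K[1,1],np.ones(len(uv))]@rot(c).T
    o=np.array(c["xyz"]);return o+d*((z-o[2])/d[:,2])[:,None]
def cloud(c):
    K=np.array(c["camera_matrix"]);D=c["depth"];v,u=np.mgrid[:D.shape[0],:D.shape[1]]
    p=np.dstack([(u-K[0,2])/K[0,0]*D,(v-K[1,2])/K[1,1]*D,D])
    return p@rot(c).T+np.array(c["xyz"])
E
python3 - <<'E'
import pickle,cv2,numpy as np
from h import *
c=pickle.load(open("v0.pkl","rb"))["top"]
im=c["pixels"][90:270,215:435]
cv2.imwrite("pics/crop0.png",cv2.resize(im,None,fx=3.3,fy=3.3,interpolation=cv2.INTER_CUBIC))
P=cloud(c);Z=P[...,2]
sub=np.zeros(Z.shape,bool);sub[90:270,215:435]=1
m=((Z>0.018)&sub&(c["depth"]>0)).astype(np.uint8)
n,l,st,ce=cv2.connectedComponentsWithStats(m)
for i in range(1,n):
    if st[i,4]>25:
        q=P[l==i];print(ce[i].round(1),st[i],"mean",q.mean(0).round(4),"zmax",q[:,2].max().round(4), "minrect",cv2.minAreaRect((q[:,:2]*1000).astype(np.float32)))
print("board z",np.median(Z[235:255,300:400]))
E
```

```text
[347.4 119.6] [336 107  24  25 435] mean [ 0.7679 -0.0683  0.0352] zmax 0.0582 minrect ((770.4756469726562, -69.83807373046875), (66.00090026855469, 68.05805206298828), 41.15935516357422)
[294.  124.6] [281 113  26  24 438] mean [0.7585 0.0866 0.0349] zmax 0.0595 minrect ((761.0814819335938, 86.06163024902344), (68.08643341064453, 67.39708709716797), 55.770896911621094)
[327.5 161.8] [ 265  129  125   64 1734] mean [ 0.646  -0.0061  0.0365] zmax 0.0546 minrect ((652.9749145507812, -4.2994232177734375), (145.7303924560547, 359.676025390625), 5.046090126037598)
[404.7 183.6] [393 173  23  22 303] mean [ 0.5741 -0.2204  0.05  ] zmax 0.0783 minrect ((571.7008056640625, -216.31112670898438), (58.282894134521484, 58.10811233520508), 64.95297241210938)
[248.4 209.5] [238 198  23  23 273] mean [0.5143 0.224  0.0468] zmax 0.0619 minrect ((517.723388671875, 225.3287353515625), (57.762603759765625, 42.56846237182617), 32.08385467529297)
[326.  212.5] [ 287  200   79   26 1376] mean [0.4983 0.0052 0.0563] zmax 0.0708 minrect ((502.2195129394531, 2.91949462890625), (57.288917541503906, 225.94036865234375), 4.471413612365723)
board z 0.011775810548913634
```

View pics/crop0.png

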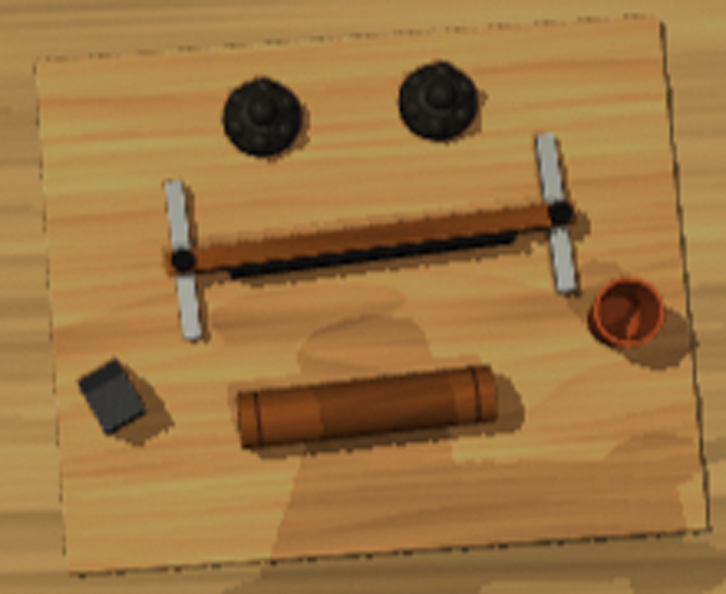

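The crop confirms it: the ringed pin spans crop pixels (240,420) to (495,393), the buffer strip runs from (230,272) to (515,238), and the chock is at (112,397). Next I'll compute the directions.

```bash
python3 - <<'E'
import pickle,cv2,numpy as np
from h import *
d=pickle.load(open("v0.pkl","rb"));c=d["top"]
P=cloud(c);Z=P[...,2];px=c["pixels"].astype(int);g=px.sum(2)
def box(r0,r1,c0,c1):
    m=np.zeros(Z.shape,bool);m[r0:r1,c0:c1]=1;return m
# board corners from edges
def rect(m,z):
    v,u=np.nonzero(m);q=onplane(c,np.c_[u,v],z)[:,:2]
    r=cv2.minAreaRect((q*1000).astype(np.float32));return np.round(r[0],1),np.round(r[1],1),r[2]
# rails: grey low saturation bright
sat=px.max(2)-px.min(2)
rail=(sat<40)&(px.min(2)>110)
def line(m,z,name):
    v,u=np.nonzero(m);q=onplane(c,np.c_[u,v],z)[:,:2];mu=q.mean(0)
    w,V=np.linalg.eigh(np.cov((q-mu).T));a=V[:,1];a=a*np.sign(a[np.abs(a).argmax()])
    t=(q-mu)@a;print(name,len(q),mu.round(4),"ang",np.arctan2(a[1],a[0]).round(4),"ends",(mu+a*t.min()).round(4),(mu+a*t.max()).round(4))
line(rail&box(140,200,260,280),.026,"railL");line(rail&box(125,185,372,395),.026,"railR")
line((g<100)&box(158,178,283,372),.041,"strip")
pm=box(198,230,285,368)&(Z>.03);line(pm,.05,"pin")
q=P[pm];top=q[q[:,2]>.058];print("pin top pts",top.mean(0))
m=box(196,225,236,264)&(Z>.02)
q=P[m]
for lo,hi in((.02,.045),(.047,.06)):
    k=q[(q[:,2]>lo)&(q[:,2]<hi)];print("chock",lo,len(k),k.mean(0).round(4))
t=m&(Z>.049);print("chocktop",rect(t,.052))
print("chock all",rect(m,.04))
for k in (0,): print(px[200:222:2,238:262:3].sum(2))
print((Z[198:222:2,236:264:3]*1000).astype(int))
E
```

```text
railL 195 [0.634  0.1603] ang 0.0935 ends [0.5651 0.1538] [0.7037 0.1668]
railR 190 [ 0.6666 -0.1677] ang 0.0935 ends [ 0.5978 -0.1742] [ 0.7339 -0.1614]
strip 322 [ 0.6308 -0.0053] ang 1.6655 ends [ 0.6427 -0.1304] [0.6187 0.1221]
pin 1382 [0.4988 0.005 ] ang 1.6534 ends [ 0.508  -0.1057] [0.4897 0.1153]
pin top pts [0.49703387 0.00675452 0.09349506]
chock 0.02 70 [0.5248 0.2301 0.032 ]
chock 0.047 183 [0.511  0.2221 0.0526]
chocktop (array([508.2, 218.4]), array([49.6, 45.2]), 38.24610900878906)
chock all (array([512.2, 218.5]), array([71.6, 64.2]), 2.9024057388305664)
[[394 397 393 159 113 336 407 399]
 [406 380 166 101 103 202 396 395]
 [377 130 105 105 143 135 259 411]
 [328 102 102 156 158 163 242 246]
 [383 103 156 166 162 164 182 220]
 [408 177 169 168 162 170 153 225]
 [390 325 166 166 160 166 159 226]
 [390 385 166 170 169 170 173 175]
 [391 392 233 164 164 172 103 240]
 [401 402 387 167 132 114 243 237]
 [395 398 400 120 113 231 235 235]]
[[15 11 13  9  8  9  6 13  9 12]
 [12 11 20 16 27 14 12 12 15 15]
 [ 8 10  5 24 39 46 15  7 10 12]
 [10 21 30 36 49 50 14 10 10 11]
 [ 9 35 39 58 48 48 50 11 12  7]
 [ 9 16 53 56 54 52 57 17 14 13]
 [10  5 57 46 48 56 47  8 16 19]
 [13 15 56 48 52 50 57 50 17 12]
 [10 13 10 50 50 52 55 45  8 15]
 [13 14 11 55 46 50 48 10 15 13]
 [12  8 10 14 49 38 12 10 17  8]
 [ 9 10 13  5 35 13 13 14 15 12]]
```

```bash
python3 -m crank '[[[0.02,-0.03,0,0,0,0.09,0.0918],[0.0217,-0.0331,0,0,0,0.09,0.0918],[0.0217,-0.0331,0,0,0,0.09,0.0918],[0.0217,-0.0331,0,0,0,0,0.0918],[0.0217,-0.0331,0,0,0,0,0.0918],[0.0217,-0.0331,0,0,0,0,0.0918],[0.0217,-0.0331,0,0,0,0,0.0918],[0.0217,-0.0331,0,0,0,0,0.0918]]]'
python3 -m crank '[[[0.0217,-0.0331,0,0,0,0,0.0918],[0.0217,-0.0331,0,0,0,0,0.0918],[0.0217,-0.0331,0,0,0,0,0.0918],[0.0217,-0.0331,0,0,0,0,0.0918],[0.01,-0.02,0.02,0,0,0,0.0918],[0,0,0.03,0,0,0,0.0918],[0,0,0.02,0,0,0,0.0918],[0,0,0,0,0,0,0.0918]]]'
python3 - <<'E'
from rig import read_state
s=read_state();print(s)
E
```

```text
time: 0.77
tool_pos: [0.3146, -0.2048, 0.2266]
orientation: [-0.0, 0.999, 0.046, -0.0]
force: [1.6, -0.4, 1.2]
finger_gap: 0.0919
grip_force: 0.0
time: 1.43
tool_pos: [0.3941, -0.0445, 0.1534]
orientation: [-0.001, 0.999, 0.047, -0.004]
force: [-0.1, 0.8, 0.2]
finger_gap: 0.0919
grip_force: 0.0
{'time': 1.4333, 'joint_pos': array([-3.06166479e-01,  1.99301091e-01,  1.95380808e+00, -1.72461308e-04,
        9.96296474e-01,  1.17032931e+00]), 'dq': array([-0.01933443, -0.05107507, -0.07915065,  0.00024815,  0.09855829,
       -0.00120076]), 'tau': array([ 4.74827997e-01, -3.12721288e+01, -2.08938342e+01,  9.22957342e-02,
       -1.06513035e+00,  1.56671391e-02]), 'tool_pos': array([ 0.39411487, -0.0445041 ,  0.1534084 ]), 'orientation': array([-0.00128394,  0.99887878,  0.04717953, -0.00369017]), 'force': array([-0.06179621,  0.79489046,  0.21453152]), 'torque': array([0.05909554, 0.02684067, 0.00636201]), 'grip_force': 0.0, 'finger_gap': 0.09190021779386462}
```

```bash
python3 -m crank '[[[0.0275,-0.02,0,0,0,0,0.0918],[0.0275,-0.0195,0.01,0,0,0,0.0918],[0,0,0.035,0,0,0,0.0918],[0,0,0.035,0,0,0,0.0918],[0,0,0.027,0,0,0,0.0918],[0,0,0.02,0,0,0,0.0918],[0,0,0,0,0,0,0.0918],[0,0,0,0,0,0,0.0918]]]'
python3 - <<'E'
from rig import *
import cv2
from h import *
c=camera("wrist");cv2.imwrite("pics/w1.png",c["pixels"]);s=read_state();print(s["tool_pos"],s["orientation"],s["force"])
E
```

```text
time: 2.1
tool_pos: [0.4479, -0.0018, 0.03]
orientation: [-0.0, 0.999, 0.046, -0.001]
force: [0.4, 0.2, 0.8]
finger_gap: 0.0921
grip_force: 0.0
[ 0.44867043 -0.00192473  0.03086978] [1.67471344e-04 9.98937427e-01 4.60829759e-02 5.90877838e-04] [0.21088249 0.45026894 0.29377463]
```

View pics/w1.png

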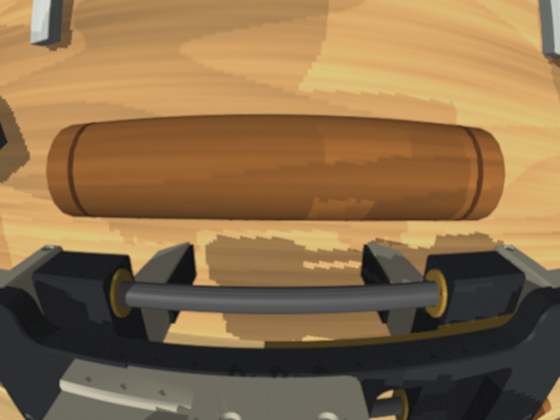

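The pin is centred ahead of the fingers: it spans columns 48 to 505 and the fingers are centred at column 278. Now I'll roll it gently.

```bash
python3 -m crank '[[[0.002,0,0.004,0,0,0,0.0918],[0.002,0,0,0,0,0,0.0918],[0.002,0,0,0,0,0,0.0918],[0.002,0,0,0,0,0,0.0918],[0.002,0,0,0,0,0,0.0918],[0.002,0,0,0,0,0,0.0918],[0.002,0,0,0,0,0,0.0918],[0.002,0,0,0,0,0,0.0918]]]'
python3 -m crank '[[[0.002,0,0,0,0,0,0.0918],[0.002,0,0,0,0,0,0.0918],[0.002,0,0,0,0,0,0.0918],[0.003,0,0,0,0,0,0.0918],[0.003,0,0,0,0,0,0.0918],[0.003,0,0,0,0,0,0.0918],[0.004,0,0,0,0,0,0.0918],[0.004,0,0,0,0,0,0.0918]]]'
python3 -m crank '[[[0.004,0,0,0,0,0,0.0918],[0.004,0,0,0,0,0,0.0918],[0.004,0,0,0,0,0,0.0918],[0.004,0,0,0,0,0,0.0918],[0.004,0,0,0,0,0,0.0918],[0.004,0,0,0,0,0,0.0918],[0.004,0,0,0,0,0,0.0918],[0.004,0,0,0,0,0,0.0918]]]'
python3 - <<'E'
from rig import *
import cv2
from h import *
c=camera("wrist");cv2.imwrite("pics/w2.png",c["pixels"]);s=read_state();print(s["tool_pos"],s["orientation"],s["force"])
E
```

```text
time: 2.82
tool_pos: [0.4639, -0.0, 0.0257]
orientation: [0.0, 0.999, 0.046, -0.0]
force: [-1.3, -0.2, -0.1]
finger_gap: 0.092
grip_force: 0.2
time: 3.48
tool_pos: [0.487, 0.0021, 0.0257]
orientation: [0.0, 0.999, 0.046, 0.0]
force: [0.1, -0.7, 0.7]
finger_gap: 0.0922
grip_force: 0.1
time: 4.15
tool_pos: [0.5189, 0.0051, 0.0257]
orientation: [0.0, 0.999, 0.046, 0.0]
force: [0.4, 0.1, -0.3]
finger_gap: 0.0916
grip_force: 0.0
[0.51974598 0.00507878 0.02580888] [1.25854996e-04 9.98924206e-01 4.63686446e-02 6.02353020e-04] [0.81695361 0.03021338 0.96393362]
```

View pics/w2.png

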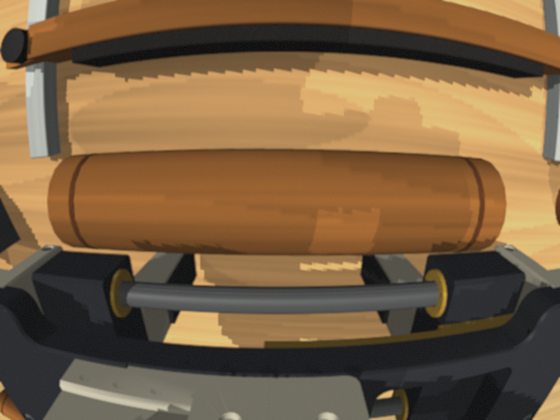

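The pin sits square on both fingers (columns 48 to 505), and the black strip is ahead at rows 30 to 75. About 45 mm is left.

```bash
python3 -m crank '[[[0.003,0,0,0,0,0,0.0918],[0.004,0,0,0,0,0,0.0918],[0.004,0,0,0,0,0,0.0918],[0.004,0,0,0,0,0,0.0918],[0.004,0,0,0,0,0,0.0918],[0.003,0,0,0,0,0,0.0918],[0.003,0,0,0,0,0,0.0918],[0.002,0,0,0,0,0,0.0918]]]'
python3 -m crank '[[[0.002,0,0,0,0,0,0.0918],[0.002,0,0,0,0,0,0.0918],[0.001,0,0,0,0,0,0.0918],[0.001,0,0,0,0,0,0.0918]]]'
python3 -m crank '[[[0.001,0,0,0,0,0,0.0918],[0.001,0,0,0,0,0,0.0918],[0.001,0,0,0,0,0,0.0918],[0.001,0,0,0,0,0,0.0918]]]'
```

```text
time: 4.87
tool_pos: [0.5457, 0.0076, 0.0257]
orientation: [0.0, 0.999, 0.046, 0.0]
force: [-0.3, 0.8, 0.1]
finger_gap: 0.0919
grip_force: 0.0
time: 5.2
tool_pos: [0.5514, 0.0081, 0.0257]
orientation: [0.0, 0.999, 0.046, -0.0]
force: [-0.2, 0.2, 0.3]
finger_gap: 0.0918
grip_force: 0.0
time: 5.53
tool_pos: [0.5553, 0.0085, 0.0257]
orientation: [0.0, 0.999, 0.046, -0.0]
force: [-0.5, -0.4, 0.9]
finger_gap: 0.0919
grip_force: 0.0
```

```bash
python3 -m crank '[[[0.001,0,0,0,0,0,0.0918],[0.001,0,0,0,0,0,0.0918],[0.001,0,0,0,0,0,0.0918],[0.001,0,0,0,0,0,0.0918],[0,0,0,0,0,0,0.0918]]]'
python3 -m crank '[[[0.001,0,0,0,0,0,0.0918],[0.001,0,0,0,0,0,0.0918],[0.001,0,0,0,0,0,0.0918],[0,0,0,0,0,0,0.0918]]]'
```

```text
time: 5.95
tool_pos: [0.5595, 0.0089, 0.0257]
orientation: [0.0, 0.999, 0.046, 0.0]
force: [0.6, -0.0, -0.3]
finger_gap: 0.0918
grip_force: 0.0
time: 6.28
tool_pos: [0.5625, 0.0091, 0.0257]
orientation: [0.0, 0.999, 0.046, 0.0]
force: [-0.3, 0.5, 0.6]
finger_gap: 0.0917
grip_force: 0.0
```

```bash
python3 - <<'E'
from rig import *
import cv2
c=camera("wrist");cv2.imwrite("pics/w3.png",c["pixels"][0:300])
E
```

```text
(no output)
```

View pics/w3.png

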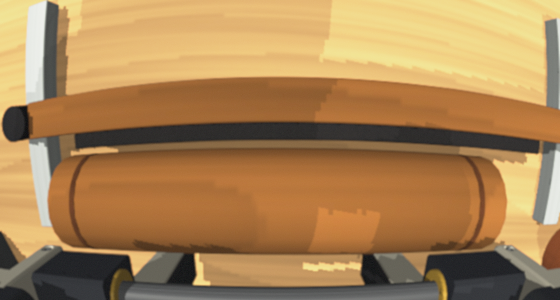

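The pin is square, with a narrow gap left to the strip (strip at row 140, pin edge at row 150). I'll keep feeling forward.

```bash
python3 -m crank '[[[0.001,0,0,0,0,0,0.0918],[0.001,0,0,0,0,0,0.0918],[0.001,0,0,0,0,0,0.0918],[0,0,0,0,0,0,0.0918]]]'
python3 -m crank '[[[0.001,0,0,0,0,0,0.0918],[0.001,0,0,0,0,0,0.0918],[0,0,0,0,0,0,0.0918]]]'
```

```text
time: 6.67
tool_pos: [0.5655, 0.0094, 0.0257]
orientation: [0.0, 0.999, 0.046, 0.0]
force: [1.0, 0.3, -0.4]
finger_gap: 0.0919
grip_force: 0.0
time: 6.92
tool_pos: [0.5674, 0.0096, 0.0257]
orientation: [0.0, 0.999, 0.046, -0.0]
force: [0.2, -0.9, 0.5]
finger_gap: 0.0919
grip_force: 0.1
```

```bash
python3 -m crank '[[[0.001,0,0,0,0,0,0.0918],[0.001,0,0,0,0,0,0.0918],[0,0,0,0,0,0,0.0918]]]'
```

```text
time: 7.17
tool_pos: [0.5686, 0.0098, 0.0255]
orientation: [0.0, 0.999, 0.047, -0.001]
force: [-3.2, -0.5, 3.2]
finger_gap: 0.0919
grip_force: 1.7
```

```bash
python3 -m crank '[[[0.0007,0,0,0,0,0,0.0918],[0,0,0,0,0,0,0.0918],[0,0,0,0,0,0,0.0918]]]'
python3 -c "
from rig import *
s=read_state();print(s['force'],s['torque'],s['tool_pos'])"
```

```text
time: 7.42
tool_pos: [0.5692, 0.0098, 0.0255]
orientation: [0.0, 0.999, 0.047, -0.001]
force: [-4.8, -0.5, 2.0]
finger_gap: 0.0918
grip_force: 2.5
[-4.83281281 -0.50613256  1.96271698] [-0.05486157  0.79678904  0.23342808] [0.56915191 0.00984767 0.02551113]
```

```bash
python3 -m crank '[[[0.0006,0,0,0,0,-0.008,0.0918],[0,0,0,0,0,0,0.0918],[0,0,0,0,0,0,0.0918]]]'
python3 -c "
from rig import *
s=read_state();print(s['force'],s['torque'],s['tool_pos'])"
```

```text
time: 7.67
tool_pos: [0.5696, 0.0098, 0.0255]
orientation: [-0.0, 0.999, 0.05, -0.001]
force: [-6.6, -0.9, 2.3]
finger_gap: 0.0915
grip_force: 2.8
[-6.59280767 -0.93360386  2.30631868] [-0.27337809  0.88423817 -0.33696697] [0.56960618 0.00981427 0.02547279]
```

```bash
python3 -m crank '[[[0.0002,0,0,0,0,0.004,0.0918],[0,0,0,0,0,0,0.0918],[0,0,0,0,0,0,0.0918]]]'
python3 -c "
from rig import *
s=read_state();print(s['force'],s['torque'],s['tool_pos'])"
```

```text
time: 7.92
tool_pos: [0.5698, 0.0099, 0.0254]
orientation: [-0.0, 0.999, 0.048, -0.001]
force: [-6.1, -1.4, 1.0]
finger_gap: 0.0916
grip_force: 2.7
[-6.07415685 -1.41480855  1.04122936] [-0.23331873  0.87968282 -0.27667596] [0.56980594 0.0098955  0.02544814]
```

```bash
python3 -m crank '[[[0.0005,0,0,0,0,0.002,0.0918],[0,0,0,0,0,0,0.0918],[0,0,0,0,0,0,0.0918]]]'
python3 -c "
from rig import *
s=read_state();print(s['force'],s['torque'],s['tool_pos'])"
```

```text
time: 8.17
tool_pos: [0.57, 0.01, 0.0254]
orientation: [-0.0, 0.999, 0.047, -0.001]
force: [-6.9, -1.0, 1.9]
finger_gap: 0.0919
grip_force: 3.3
[-6.94494727 -0.96081197  1.85062884] [-0.23964296  1.0387028  -0.12415818] [0.56995008 0.00995082 0.02544095]
```

Both fingers are now loaded and the push is about 7 N. I'll hold it for 1.3 s.

```bash
python3 -m crank '[[[0,0,0,0,0,0,0.0918],[0,0,0,0,0,0,0.0918],[0,0,0,0,0,0,0.0918],[0,0,0,0,0,0,0.0918],[0,0,0,0,0,0,0.0918],[0,0,0,0,0,0,0.0918],[0,0,0,0,0,0,0.0918],[0,0,0,0,0,0,0.0918]]]'
python3 -m crank '[[[0,0,0,0,0,0,0.0918],[0,0,0,0,0,0,0.0918],[0,0,0,0,0,0,0.0918],[0,0,0,0,0,0,0.0918],[0,0,0,0,0,0,0.0918],[0,0,0,0,0,0,0.0918],[0,0,0,0,0,0,0.0918],[0,0,0,0,0,0,0.0918]]]'
```

```text
time: 8.83
tool_pos: [0.5699, 0.0099, 0.0254]
orientation: [-0.0, 0.999, 0.047, -0.001]
force: [-5.5, -2.0, 3.4]
finger_gap: 0.0921
grip_force: 3.3
time: 9.5
tool_pos: [0.57, 0.0099, 0.0254]
orientation: [-0.0, 0.999, 0.047, -0.001]
force: [-7.0, -0.9, 3.4]
finger_gap: 0.092
grip_force: 3.3
```

```bash
python3 -m crank '[[[-0.0005,0,0,0,0,0,0.0918],[-0.0005,0,0,0,0,0,0.0918],[-0.0005,0,0,0,0,0,0.0918],[-0.0005,0,0,0,0,0,0.0918],[-0.0005,0,0,0,0,0,0.0918],[-0.0004,0,0,0,0,0,0.0918],[-0.0004,0,0,0,0,0,0.0918],[-0.0004,0,0,0,0,0,0.0918]]]'
python3 -m crank '[[[-0.0004,0,0,0,0,0,0.0918],[-0.0004,0,0,0,0,0,0.0918],[-0.0004,0,0,0,0,0,0.0918],[0,0,0,0,0,0,0.0918],[0,0,0,0,0,0,0.0918],[-0.001,0,0,0,0,0,0.0918],[-0.003,0,0,0,0,0,0.0918],[-0.006,0,0,0,0,0,0.0918]]]'
python3 -m crank '[[[-0.02,0,0,0,0,0,0.0918],[-0.02,0,-0.02,0,0,0,0.0918],[0,0,-0.035,0,0,0,0.0918],[0,0,-0.035,0,0,0,0.0918],[0,-0.02,-0.03,0,0,-0.1,0.0918],[0,0,0,0,0,-0.1,0.0918],[0,0,0,0,0,-0.1,0.0918],[0,0,0,0,0,0,0.0918]]]'
python3 - <<'E'
from rig import *
import cv2,pickle
c={n:camera(n) for n in("top","wrist","side")};pickle.dump(c,open("v1.pkl","wb"));s=read_state();print(s["tool_pos"],s["orientation"],s["joint_pos"])
cv2.imwrite("pics/w4.png",c["wrist"]["pixels"])
E
```

```text
time: 10.17
tool_pos: [0.5682, 0.0096, 0.026]
orientation: [0.0, 0.999, 0.047, 0.001]
force: [-1.3, -0.1, -0.6]
finger_gap: 0.0916
grip_force: 0.3
time: 10.83
tool_pos: [0.5566, 0.0085, 0.0257]
orientation: [0.0, 0.999, 0.047, 0.0]
force: [0.5, -0.1, 0.1]
finger_gap: 0.0918
grip_force: 0.0
time: 11.5
tool_pos: [0.5143, 0.0249, 0.1463]
orientation: [0.0, 0.98, 0.198, 0.0]
force: [0.5, -0.7, -0.9]
finger_gap: 0.0919
grip_force: 0.0
[0.51415389 0.02462448 0.14532219] [-8.62044451e-05  9.80891705e-01  1.94553999e-01 -4.45098014e-04] [-1.01057608e-01  4.05737913e-01  1.67086696e+00 -1.09151925e-04
  1.06588948e+00  1.07818604e+00]
```

View pics/w4.png

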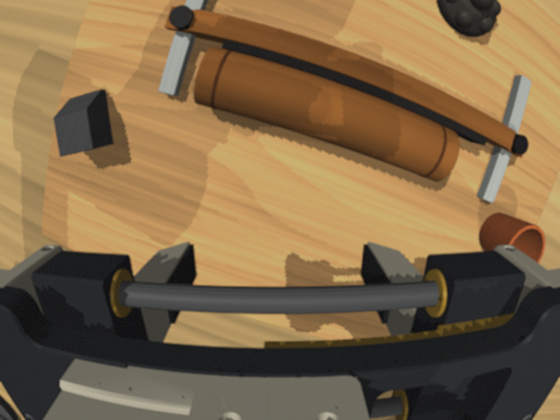

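The pin rests against the buffer (strip edge from (200,45) to (450,150)). The chock is at (85,122), nose pointing forward-left. Now I'll locate the chock more finely.

```bash
python3 - <<'E'
import pickle,cv2,numpy as np
from h import *
for f in("v0.pkl","v1.pkl"):
    c=pickle.load(open(f,"rb"))["top"];px=c["pixels"].astype(int);g=px.sum(2);sat=px.max(2)-px.min(2)
    b=np.zeros(g.shape,bool);b[196:224,236:262]=1
    for nm,m,z in(("top",b&(g>140)&(g<190)&(sat<28),.052),("slope",b&(g<125)&(sat<28),.036)):
        n,l,st,ce=cv2.connectedComponentsWithStats(m.astype(np.uint8));i=1+st[1:,4].argmax()
        v,u=np.nonzero(l==i);q=onplane(c,np.c_[u,v],z)[:,:2]
        print(f,nm,len(u),q.mean(0).round(4),cv2.minAreaRect((q*1000).astype(np.float32)))
c=pickle.load(open("v1.pkl","rb"))["wrist"];print(c["camera_matrix"],c["xyz"],c["rotation"])
# wrist fisheye, chock mask
px=c["pixels"].astype(int);K=np.array(c["camera_matrix"]);Rm=rot(c)
def ray(uv,z):
    d=(np.atleast_2d(uv)-[K[0,2],K[1,2]])/K[0,0];r=np.linalg.norm(d,axis=1)
    d=np.c_[d*(np.sin(r)/r)[:,None],np.cos(r)]@Rm.T;o=np.array(c["xyz"]);return o+d*((z-o[2])/d[:,2])[:,None]
sub=px[85:165,45:125].sum(2);sat=np.ptp(px[85:165,45:125],axis=2)
m=(sat<28)&(sub<230)
print(sub[::8,::8]);print(m[::8,::8].astype(int))
E
```

```text
v0.pkl top 166 [0.5089 0.2209] ((508.93682861328125, 220.87893676757812), (34.61724090576172, 37.92507553100586), 28.17205238342285)
v0.pkl slope 52 [0.5314 0.2339] ((531.2015380859375, 233.9967498779297), (11.38590145111084, 36.327545166015625), 29.41201400756836)
v1.pkl top 142 [0.5079 0.2205] ((508.0491943359375, 221.6710662841797), (33.216957092285156, 39.7298469543457), 29.36742401123047)
v1.pkl slope 55 [0.5312 0.2336] ((530.988037109375, 233.87649536132812), (11.881258010864258, 36.32657241821289), 29.400772094726562)
[[325.1922621    0.         278.12764004]
 [  0.         325.1922621  206.49698136]
 [  0.           0.           1.        ]] [0.5862827  0.056424   0.30520436] [ 0.12227536  0.82275216 -0.54910693 -0.08129692]
[[404 387 381 407 412 410 425 462 466 459]
 [409 411 435 430 435 341 193  85 369 461]
 [400 401 397 197 189 189  87  82 245 412]
 [419 421 240 194 189 206  93  91 234 381]
 [387 347 207 209 211 213  85  88 173 248]
 [400 379 208 207 208 214  92  84  92 228]
 [394 402 201 203 208 209  87  84  77 235]
 [422 409 207 197 202 208  90  84  74 230]
 [418 411 212 202 206 192 191 246 252 245]
 [416 380 368 410 407 409 243 244 243 240]]
[[0 0 0 0 0 0 0 0 0 0]
 [0 0 0 0 0 0 1 1 0 0]
 [0 0 0 1 1 1 1 1 0 0]
 [0 0 0 1 1 1 1 1 0 0]
 [0 0 1 1 1 1 1 1 0 0]
 [0 0 1 1 1 1 1 1 1 0]
 [0 0 1 1 1 1 1 1 1 0]
 [0 0 1 1 1 1 1 1 1 0]
 [0 0 1 1 1 1 0 0 0 0]
 [0 0 0 0 0 0 0 0 0 0]]
```

```bash
python3 -m crank '[[[0,0,0,0,0,-0.122,0.0918],[0.0185,-0.0347,0,0,0,0,0.0918],[0.0185,-0.0347,0,0,0,0,0.0918],[0.0185,-0.0347,0,0,0,0,0.0918],[0.0185,-0.0347,0,0,0,0,0.0918],[0.0185,-0.0347,0.01,0,0,0,0.0918],[0,0,0.02,0,0,0,0.0918],[0,0,0,0,0,0,0.0918]]]'
python3 - <<'E'
from rig import *
import cv2
c=camera("wrist");s=read_state();print(s["tool_pos"],s["orientation"],s["joint_pos"])
cv2.imwrite("pics/w5.png",c["pixels"])
E
```

```text
time: 12.32
tool_pos: [0.5067, 0.2225, 0.112]
orientation: [0.0, 0.967, 0.256, -0.003]
force: [-0.6, -0.5, -0.0]
finger_gap: 0.0921
grip_force: 0.0
[0.5074991  0.22128084 0.11349509] [ 2.50748954e-04  9.66795854e-01  2.55534654e-01 -2.78472027e-03] [ 2.72976291e-01  5.09754352e-01  1.59483631e+00 -4.86593104e-04
  1.04257821e+00  1.32721561e+00]
```

View pics/w5.png

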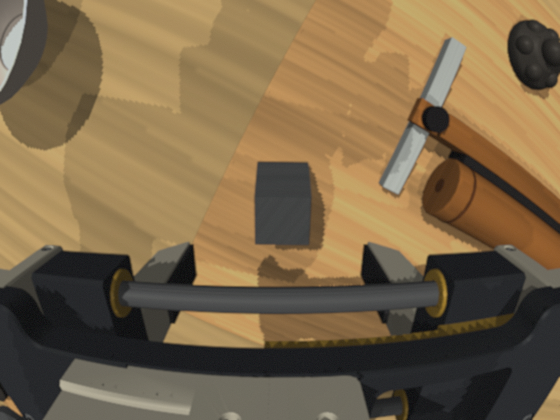

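The chock is at (283,203), square to the gripper with its darker nose pointing forward. Descending to grip.

```bash
python3 -m crank '[[[0.001,0,0.025,0,0,0,0.0918],[0,0,0.03,0,0,0,0.0918],[0,0,0.025,0,0,0,0.0918],[0,0,0.013,0,0,0,0.0918],[0,0,0,0,0,0,0.0918],[0,0,0,0,0,0,0.0918]]]'
```

```text
time: 12.87
tool_pos: [0.5107, 0.2205, 0.023]
orientation: [0.0, 0.967, 0.254, -0.0]
force: [0.9, -0.7, 0.6]
finger_gap: 0.0919
grip_force: 0.0
```

```bash
python3 -m crank '[[[0,0,0.003,0,0,0,0.0918],[0,0,0,0,0,0,0.03],[0,0,0,0,0,0,0.03],[0,0,0,0,0,0,0.03],[0,0,0,0,0,0,0.03],[0,0,0,0,0,0,0.03],[0,0,0,0,0,0,0.03],[0,0,0,0,0,0,0.03]]]' 25
python3 -m crank '[[[0,0,0,0,0,0,0.03],[0,0,0,0,0,0,0.03],[0,0,0,0,0,0,0.03],[0,0,0,0,0,0,0.03]]]'
```

```text
time: 13.53
tool_pos: [0.5102, 0.2218, 0.0198]
orientation: [0.0, 0.967, 0.256, 0.0]
force: [-0.1, 1.0, -0.2]
finger_gap: 0.0497
grip_force: 0.0
time: 13.87
tool_pos: [0.5102, 0.2218, 0.0197]
orientation: [0.0, 0.967, 0.256, -0.0]
force: [-0.5, -0.1, -0.2]
finger_gap: 0.0398
grip_force: 24.9
```

```bash
python3 -m crank '[[[0,0,-0.01,0,0,0,0.03],[0,0,-0.03,0,0,0,0.03],[0,0,-0.035,0,0,0,0.03],[0,0,-0.02,0,0,0,0.03],[0,0,0,0,0,0,0.03]]]'
python3 - <<'E'
import pickle,cv2,numpy as np
from h import *
c=pickle.load(open("v1.pkl","rb"))["top"];P=cloud(c);Z=P[...,2];px=c["pixels"].astype(int)
import numpy as np
hsv=cv2.cvtColor(c["pixels"],cv2.COLOR_BGR2HSV)
# v0: pin cloud vs v1: heights >.046 near expected
m=np.zeros(Z.shape,bool);m[165:205,283:372]=1
q=P[m&(Z>.05)&(P[...,0]<.645)];mu=q[:,:2].mean(0)
w,V=np.linalg.eigh(np.cov((q[:,:2]-mu).T));a=V[:,1];a*=np.sign(a[1]);t=(q[:,:2]-mu)@a
ext=np.percentile(t,[.5,99.5]);print(len(q),mu,"yaw",np.arctan2(a[1],a[0])-np.pi/2,"mid by ends",mu+a*ext.mean(),ext)
from rig import read_state
s=read_state();print(s["tool_pos"],s["orientation"],s["force"],s["finger_gap"])
E
```

```text
time: 14.28
tool_pos: [0.5128, 0.2225, 0.1197]
orientation: [-0.0, 0.967, 0.256, 0.004]
force: [1.3, 0.9, -3.4]
finger_gap: 0.0398
grip_force: 24.9
2809 [0.52228358 0.03326266] yaw -0.08349186481376236 mid by ends [0.52172828 0.02662712] [-0.10590667  0.09258919]
[0.51275776 0.22253824 0.11966133] [-3.51966947e-05  9.66778261e-01  2.55579329e-01  4.35891281e-03] [ 1.29424693  0.92708612 -3.43539166] 0.0397535744091485
```

```bash
python3 - <<'E'
import pickle,cv2,numpy as np
from rig import *
from h import *
c=camera("top");d={"top":c,"wrist":camera("wrist")};pickle.dump(d,open("v2.pkl","wb"))
big=cv2.resize(c["pixels"][90:270,215:435],None,fx=3.3,fy=3.3,interpolation=cv2.INTER_CUBIC)
cv2.imwrite("pics/top2.png",big)
E
```

```text
(no output)
```

View pics/top2.png

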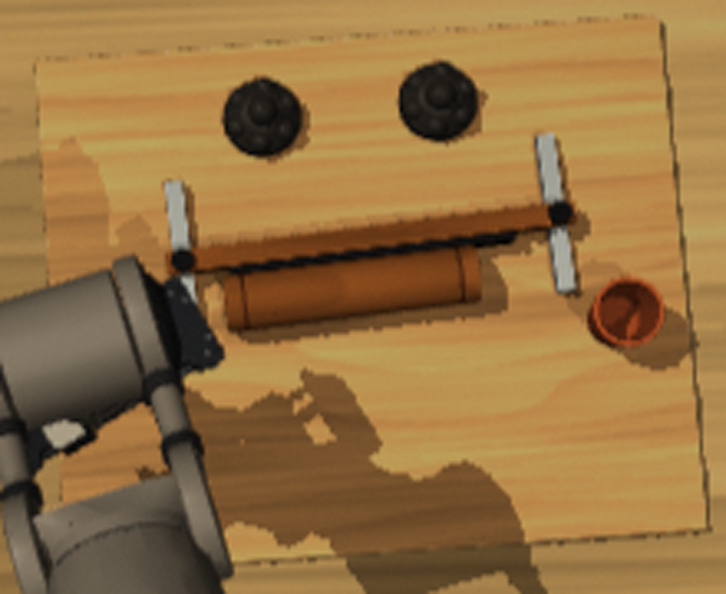

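The pin lies square on the strip, with corners at crop pixels (225,277), (229,329), (480,300) and (476,248).

```bash
python3 - <<'E'
import pickle,numpy as np
from h import *
c=pickle.load(open("v2.pkl","rb"))["top"]
uv=lambda p:np.array(p)/3.3+[215,90]-0.35
k=np.array([(225,277),(229,329),(480,300),(476,248)],float)
q=onplane(c,uv(k),.037)[:,:2];print(q.round(4),"mid",q.mean(0))
m=q.mean(0);j=np.array([np.cos(.0945),np.sin(.0945)]);n=np.array([-j[1],j[0]])
for d in(.056,.070):print(d,m-d*j)
o=np.array([.6005,-.0084]);print("pin in jig",(m-o)@j,(m-o)@n)
# via touch: axis at TCP(.568,.0097)+.0345 along j
a=np.array([.568,.0097])+.0345*j;print("touch x_j",(a-o)@j)
E
```

```text
[[ 0.6158  0.1232]
 [ 0.5701  0.1211]
 [ 0.5886 -0.097 ]
 [ 0.6342 -0.0955]] mid [0.60214895 0.01293698]
0.056 [0.54639881 0.00765285]
0.07 [0.53246128 0.00633182]
pin in jig 0.0036549387486393744 0.02108618629431888
touch x_j 0.003852913946177131
```

```bash
python3 -m crank '[[[0,0,0,0,0,0.106,0.03],[0,0,0,0,0,0.106,0.03],[0,0,0,0,0,0.106,0.03],[0,0,0,0,0,0.105,0.03],[0,0.03,0,0,0,0,0.03],[0,0.035,0,0,0,0,0.03],[0,0.035,0,0,0,0,0.03],[0,0.035,0,0,0,0,0.03]]]'
python3 -m crank '[[[0,0.035,0,0,0,0,0.03],[0,0.03,0,0,0,0,0.03],[0,0.017,0,0,0,0,0.03],[0,0,0.02,0,0,0,0.03],[0,0,0.02,0,0,0,0.03],[0,0,0,0,0,0,0.03],[0,0,0,0,0,0,0.03],[0,0,0,0,0,0,0.03]]]'
python3 -c "
from rig import *
s=read_state();print(s['force'],s['torque'],s['tool_pos'],s['orientation'])"
```

```text
time: 15.05
tool_pos: [0.5211, 0.0861, 0.1123]
orientation: [0.0, 0.999, 0.047, -0.002]
force: [0.2, 0.2, -3.5]
finger_gap: 0.0397
grip_force: 24.9
time: 15.72
tool_pos: [0.5303, 0.006, 0.0744]
orientation: [-0.0, 0.999, 0.047, -0.001]
force: [-0.1, 0.3, -2.5]
finger_gap: 0.0402
grip_force: 24.9
[-0.09636719  0.32485453 -2.54819215] [0.01164924 0.0310359  0.04613911] [0.53028952 0.00596521 0.07438869] [-9.05812462e-05  9.98892083e-01  4.70549037e-02 -6.58975235e-04]
```

```bash
python3 -m crank '[[[0,0,0.02,0,0,0,0.03],[0,0,0.02,0,0,0,0.03],[0,0,0.008,0,0,0,0.03],[0,0,0.002,0,0,0,0.03],[0,0,0,0,0,0,0.03],[0,0,0,0,0,0,0.03]]]'
python3 -m crank '[[[0,0,0.0015,0,0,0,0.03],[0,0,0.0015,0,0,0,0.03],[0,0,0,0,0,0,0.03],[0,0,0,0,0,0,0.03]]]'
```

```text
time: 16.22
tool_pos: [0.5314, 0.0057, 0.0257]
orientation: [0.0, 0.999, 0.047, 0.001]
force: [0.6, 0.1, -3.6]
finger_gap: 0.0396
grip_force: 24.9
time: 16.55
tool_pos: [0.5307, 0.0057, 0.022]
orientation: [0.0, 0.999, 0.047, 0.0]
force: [-0.2, 0.0, -3.1]
finger_gap: 0.04
grip_force: 24.9
```

```bash
python3 -m crank '[[[0,0,0.001,0,0,0,0.03],[0,0,0.001,0,0,0,0.03],[0,0,0,0,0,0,0.03]]]'
python3 -m crank '[[[0,0,0.0005,0,0,0,0.03],[0,0,0,0,0,0,0.03],[0,0,0,0,0,0,0.03]]]'
```

```text
time: 16.8
tool_pos: [0.5306, 0.0056, 0.0197]
orientation: [0.0, 0.999, 0.047, 0.0]
force: [-0.2, 0.0, -3.7]
finger_gap: 0.0397
grip_force: 24.9
time: 17.05
tool_pos: [0.5307, 0.0056, 0.0196]
orientation: [0.0, 0.999, 0.047, 0.0]
force: [-1.7, -0.1, 4.4]
finger_gap: 0.0401
grip_force: 24.9
```

The chock is down on the board. I'll release it, move round behind it and shut the fingers.

```bash
python3 -m crank '[[[0,0,-0.0005,0,0,0,0.065],[0,0,0,0,0,0,0.065],[0,0,0,0,0,0,0.065],[0,0,0,0,0,0,0.065],[0,0,0,0,0,0,0.065],[0,0,-0.03,0,0,0,0.065],[0,0,-0.03,0,0,0,0.065],[0,0,-0.015,0,0,0,0.065]]]'
python3 -m crank '[[[-0.025,0,0,0,0,0,0.0],[-0.023,0,0,0,0,0,0.0],[0,0,0,0,0,0,0.0],[0,0,0,0,0,0,0.0],[0,0,0,0,0,0,0.0],[0,0,0,0,0,0,0.0],[0,0,0,0,0,0,0.0],[0,0,0,0,0,0,0.0]]]'
python3 -m crank '[[[0,0,0,0,0,0,0.0],[0,0,0.025,0,0,0,0.0],[0,0,0.025,0,0,0,0.0],[0,0,0.02,0,0,0,0.0],[0,0,0.006,0,0,0,0.0],[0,0,0,0,0,0,0.0],[0,0,0,0,0,0,0.0]]]'
python3 - <<'E'
from rig import *
import cv2
c=camera("wrist");s=read_state();print(s["tool_pos"],s["orientation"],s["force"])
cv2.imwrite("pics/w6.png",c["pixels"])
E
```

```text
time: 17.72
tool_pos: [0.5318, 0.0056, 0.0974]
orientation: [0.0, 0.999, 0.047, 0.002]
force: [1.1, -0.3, 0.9]
finger_gap: 0.0647
grip_force: 0.0
time: 18.38
tool_pos: [0.4833, 0.0012, 0.0945]
orientation: [0.0, 0.999, 0.047, -0.0]
force: [-0.5, -0.5, -0.4]
finger_gap: 0.0164
grip_force: 0.0
time: 18.97
tool_pos: [0.4832, 0.0011, 0.019]
orientation: [0.0, 0.999, 0.047, 0.0]
force: [0.2, -0.3, 0.3]
finger_gap: 0.0006
grip_force: 0.0
[0.48356286 0.00110558 0.01957139] [1.92778858e-04 9.98898565e-01 4.69159426e-02 7.17329772e-04] [-0.16245561 -0.5902956   0.15156578]
```

View pics/w6.png

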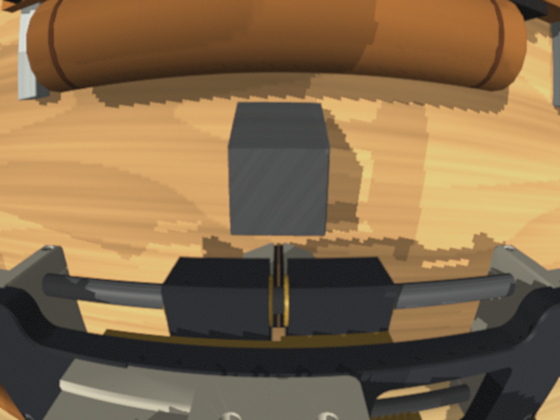

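The chock is square behind the middle of the pin (chock column 279, pin middle column 276). Pushing it up now.

```bash
python3 -m crank '[[[0.004,0,0,0,0,0,0.0],[0.004,0,0,0,0,0,0.0],[0.003,0,0,0,0,0,0.0],[0.002,0,0,0,0,0,0.0],[0.001,0,0,0,0,0,0.0],[0.001,0,0,0,0,0,0.0],[0.001,0,0,0,0,0,0.0],[0,0,0,0,0,0,0.0]]]'
python3 -m crank '[[[0.001,0,0,0,0,0,0.0],[0.001,0,0,0,0,0,0.0],[0.001,0,0,0,0,0,0.0],[0.001,0,0,0,0,0,0.0],[0.001,0,0,0,0,0,0.0],[0.001,0,0,0,0,0,0.0],[0.001,0,0,0,0,0,0.0],[0.001,0,0,0,0,0,0.0]]]'
python3 -m crank '[[[0.001,0,0,0,0,0,0.0],[0.001,0,0,0,0,0,0.0],[0.001,0,0,0,0,0,0.0],[0.001,0,0,0,0,0,0.0]]]'
```

```text
time: 19.68
tool_pos: [0.4988, 0.0027, 0.0187]
orientation: [0.0, 0.999, 0.047, 0.0]
force: [-1.0, -0.1, 0.2]
finger_gap: 0.0006
grip_force: 0.0
time: 20.35
tool_pos: [0.5067, 0.0035, 0.0186]
orientation: [0.0, 0.999, 0.047, -0.0]
force: [-2.1, -0.6, -0.4]
finger_gap: 0.0009
grip_force: 0.7
time: 20.68
tool_pos: [0.5107, 0.0038, 0.0186]
orientation: [0.0, 0.999, 0.047, -0.0]
force: [-0.9, -0.4, -1.7]
finger_gap: -0.0001
grip_force: 0.6
```

```bash
python3 -m crank '[[[0.001,0,0,0,0,0,0.0],[0.001,0,0,0,0,0,0.0],[0.001,0,0,0,0,0,0.0],[0.001,0,0,0,0,0,0.0]]]'
python3 -m crank '[[[0.0005,0,0,0,0,0,0.0],[0.0005,0,0,0,0,0,0.0],[0.0005,0,0,0,0,0,0.0],[0.0005,0,0,0,0,0,0.0]]]'
```

```text
time: 21.02
tool_pos: [0.5147, 0.0042, 0.0187]
orientation: [0.0, 0.999, 0.047, -0.0]
force: [-2.3, 0.5, -0.6]
finger_gap: 0.0006
grip_force: 0.6
time: 21.35
tool_pos: [0.5166, 0.0044, 0.0187]
orientation: [0.0, 0.999, 0.047, -0.0]
force: [-1.6, 0.4, -1.2]
finger_gap: -0.0
grip_force: 0.7
```

```bash
python3 -m crank '[[[0.0005,0,0,0,0,0,0.0],[0.0005,0,0,0,0,0,0.0],[0,0,0,0,0,0,0.0]]]'
```

```text
time: 21.6
tool_pos: [0.5178, 0.0045, 0.0187]
orientation: [0.0, 0.999, 0.047, 0.0]
force: [-1.9, 0.1, -1.2]
finger_gap: 0.0004
grip_force: 0.5
```

```bash
python3 -m crank '[[[0.0005,0,0,0,0,0,0.0],[0.0005,0,0,0,0,0,0.0],[0,0,0,0,0,0,0.0]]]'
```

```text
time: 21.85
tool_pos: [0.5184, 0.0046, 0.0187]
orientation: [0.0, 0.999, 0.047, -0.0]
force: [-3.3, -0.7, 1.6]
finger_gap: 0.0004
grip_force: 1.5
```

```bash
python3 -m crank '[[[0.0005,0,0,0,0,0,0.0],[0.0005,0,0,0,0,0,0.0],[0,0,0,0,0,0,0.0]]]'
```

```text
time: 22.1
tool_pos: [0.5189, 0.0046, 0.0187]
orientation: [0.0, 0.999, 0.047, -0.001]
force: [-5.5, -1.5, 2.8]
finger_gap: 0.0006
grip_force: 2.7
```

```bash
python3 -m crank '[[[0.0003,0,0,0,0,0,0.0],[0,0,0,0,0,0,0.0],[0,0,0,0,0,0,0.0],[0,0,0,0,0,0,0.0]]]'
python3 -m crank '[[[0,0,0,0,0,0,0.0],[0,0,0,0,0,0,0.0],[0,0,0,0,0,0,0.0]]]'
```

```text
time: 22.43
tool_pos: [0.519, 0.0047, 0.0187]
orientation: [-0.0, 0.999, 0.047, -0.001]
force: [-6.6, -0.6, 3.3]
finger_gap: 0.0008
grip_force: 3.1
time: 22.68
tool_pos: [0.5189, 0.0047, 0.0187]
orientation: [-0.0, 0.999, 0.047, -0.001]
force: [-5.7, -0.4, 4.0]
finger_gap: 0.0006
grip_force: 3.1
```

```bash
python3 -m crank '[[[0,0,0,0,0,0,0.0],[0,0,0,0,0,0,0.0],[0,0,0,0,0,0,0.0],[0,0,0,0,0,0,0.0],[-0.0005,0,0,0,0,0,0.0],[-0.0005,0,0,0,0,0,0.0],[-0.0005,0,0,0,0,0,0.0],[-0.0005,0,0,0,0,0,0.0]]]'
python3 -m crank '[[[-0.0005,0,0,0,0,0,0.0],[-0.001,0,0,0,0,0,0.0],[-0.002,0,0,0,0,0,0.0],[-0.005,0,0,0,0,0,0.0],[-0.015,0,0,0,0,0,0.0],[-0.02,0,-0.01,0,0,0,0.0],[0,0,-0.03,0,0,0,0.0],[0,0,-0.035,0,0,0,0.0]]]'
python3 -m crank '[[[0,-0.01,-0.03,0,0,0,0.0],[0,-0.03,-0.02,0,0,0,0.0],[0,-0.04,0,0,0,0,0.0],[0,-0.04,0,0,0,0,0.0],[0,-0.04,0,0,0,0,0.0],[0,-0.04,0,0,0,0,0.0],[0,-0.02,0,0,0,0,0.0],[0,0,0,0,0,0,0.0]]]'
python3 - <<'E'
import cv2,numpy as np,pickle
from rig import *
from h import *
c=camera("top");s=read_state();print(s["tool_pos"],s["force"])
px=c["pixels"].astype(int);g=px.sum(2);sat=np.ptp(px,axis=2)
old=pickle.load(open("v2.pkl","rb"))["top"]["pixels"]
# chock: dark neutral blob behind pin
P=cloud(c);b=np.zeros(g.shape,bool);b[182:225,290:350]=1
m=b&(sat<35)&(g<230)
n,l,st,ce=cv2.connectedComponentsWithStats(m.astype(np.uint8))
for i in range(1,n):
    if st[i,4]>30:
        v,u=np.nonzero(l==i);q=onplane(c,np.c_[u,v],.045)[:,:2];print("chock",len(u),ce[i],q.mean(0),cv2.minAreaRect((q*1000).astype(np.float32)))
d=np.zeros(g.shape,bool);d[160:195,290:365]=1
def pinfit(im):
    h=cv2.cvtColor(im,cv2.COLOR_BGR2HSV);return im[160:200,300:350:10].sum(2)
print(pinfit(c["pixels"].astype(int).astype(np.uint8)).T);print(pinfit(old).T)
E
```

```text
time: 23.35
tool_pos: [0.5188, 0.0045, 0.0189]
orientation: [0.0, 0.999, 0.047, 0.001]
force: [-0.0, 0.3, 0.0]
finger_gap: 0.0007
grip_force: 0.0
time: 24.02
tool_pos: [0.4715, 0.0007, 0.0928]
orientation: [-0.001, 0.999, 0.047, -0.003]
force: [1.7, 0.1, -0.5]
finger_gap: 0.0005
grip_force: 0.0
time: 24.68
tool_pos: [0.4529, 0.223, 0.1436]
orientation: [-0.001, 0.999, 0.049, 0.0]
force: [-0.8, 0.1, -0.1]
finger_gap: 0.0008
grip_force: 0.0
[0.45313042 0.22099459 0.14348865] [-0.2684321  -0.08120144 -0.29080487]
chock 268 [323.35820896 193.8358209 ] [0.55271618 0.00973004] ((552.6094360351562, 9.876638412475586), (52.15448760986328, 42.58555221557617), 6.424818992614746)
[[355 296 207 186 190 202 202 214 140  40  46 114 173 182 190 212 218 226
  223 218 210 208 191 170 163 148 127  98 109 173 204 200 213 324 386 394
  394 404 411 409]
 [281 189 180 186 193 199 208 141  49  40 118 176 182 195 204 211 221 216
  214 209 201 188 169 163 152 125  94 157 196 198 197 222 342 410 414 416
  423 425 412 403]
 [183 177 181 184 192 144  77  53  75 136 186 205 215 220 225 225 224 225
  222 213 204 
[... 549 characters left out ...]
 320 392 398
  404 412 420 415]
 [288 197 186 185 197 205 214 148  45  45 113 175 187 194 207 211 219 224
  222 214 210 193 178 165 164 139 105 110 169 201 207 216 343 414 425 428
  434 434 421 408]
 [186 187 181 190 195 149  75  46  50 114 181 201 218 229 233 232 234 228
  225 219 208 192 178 161 129  98 133 183 204 222 248 357 416 425 419 427
  435 441 434 430]
 [184 179 186 204 132  44  55  64 126 182 198 215 223 228 237 234 236 232
  216 206 194 175 155 122  91 169 224 223 226 242 353 413 415 415 416 426
  438 432 427 426]
 [186 189 201 144  54  55 103 153 180 194 208 218 218 226 227 223 220 209
  193 185 169 150 117 102 189 230 228 226 332 404 407 412 413 403 410 424
  428 430 429 423]]
```

```bash
python3 -c "
from rig import *
print(sign_off())"
```

```text
the job is handed in; nothing more can be done
None
```

The job is handed in at about 25 s: I held the pin square on the buffer for over a second at about 7 N, then pushed the chock up behind its middle at about 6 N. After letting go, the last top view showed the chock in place and the pin about 1 mm further in than when resting loosely on the buffer. The sign-off gave no verdict.

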